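# Bundle the rebated seat rails against the bench stop

## Robot

A 6-joint arm with a two-finger parallel gripper is mounted at the origin on the work surface. World frame = base frame: x ahead of the robot, y to its left, z up, the work surface at z = 0. Lengths are in m, angles in rad, forces in N, time in s.
With the tool pointing down it reaches from about 0.25 to 0.8 m from the base axis. Payload 8.5 kg.
Tool frame: the origin (TCP) lies between the finger pads; the fingertips stand 25 mm ahead of it and the grasp point (between the pads) lies 6 mm ahead of it; x points along the fingers, z is the direction in which the jaws open and shut, and the axes are right-handed (so a half turn about x gives the same grasp; the last joint's range is limited). The gripper opens to 85 mm and grips with 20 to 120 N. Pads are 22 mm wide; open, the fingers measure 114 mm over their backs; the gripper's body (76 mm by 85 mm) begins 54 mm behind the grasp point. The pads swing forward as they close: fully open they stand 13 mm farther back than shut.
Start: joints at [-1.26, 0.238, -0.013, 1.319, 0, 1.571], TCP at [0.161, -0.5, 0.256] pointing down, gripper open.
Joint ranges: [-2.66, 2.66], [-1.03, 1.9], [-1.14, 1.46], [-1.82, 2.27], [-1.45, 1.34], [-3.14, 3.14]. Speed limits (rad/s): [2.22, 2.22, 2.79, 3.14, 3.14, 3.14].

## Interface

Orientations are given as a rotation vector (axis times angle).
In Python, from rig import observe, grab_frame, get_calibration, sign_off, trace, pinpoint gives the robot as it stands. The module is installed in compiled form; this text tells all that it offers.
- The arm moves only by the tool jog_arm, never from a script. Its argument "plan" is a list of rows, each a list of 2 entries, a list of its own where there are three numbers: the shift along the tool's x, y, z in cm, then the turn, a rotation vector about the tool's x, y, z in degrees. In form: [[[x, y, z], [ax, ay, az]], ...]. A call has 1 to 5 rows; each row is the pose to reach, as a shift and turn from the pose commanded when the call began, along the tool's axes at that moment; what a row does not reach only later rows make up. A row lasts 1/8 s, in which the tool goes at most 62.5 mm and 10.7 degrees, less where a joint would pass 70% of its speed; a pose out of reach is approached as far as the arm can. A call with a gripper value outside its range is refused whole. "grip" is the gripper's target within -1 to 1 (shut at 1, half-way at 0, fully open at -1), set as the call begins (left out, the last holds). The fingers move at their own pace and stop on an object; "newtons" is the grip in N (left out, the last holds). Time passes only in rows, so rows that repeat a pose let the fingers close. It gives the time, the measured TCP pose, the force and the opening at its end, in the units of the state.
- observe(): the state, without advancing time (a new reading comes with each control period).
- grab_frame(name): name is "scene" or "top" or "wrist"; returns the picture (420x560x3 uint8, blue, green, red); there is no depth.
- get_calibration(name): a dict with "K" (3x3 intrinsics, pixels), "pose" (4x4, takes a point from camera to world coordinates); the wrist camera has in their place "tool_from_camera" (4x4, takes a point from camera to tool coordinates, whose origin is the TCP and whose axes are the tool frame's). Camera axes: x right, y down, z forward; pixel columns grow to the right and rows downward; lengths in m; the calibration is good to about 2 mm. A picture is of the moment at which its call begins: read the wrist's pose just before it. get_calibration takes no time and is no camera call.
- sign_off(): hands the job in, once; it reports no verdict.
Trained networks look in the newest picture that a camera, given by its name, has taken for a name from the list of things; names that differ only in an ending like _2 or _b are one class to them, and where a whole thing is asked for, a point or a joint stands for the part that bears it (a point fixed in the world has none). Each returns a list of dicts, best first, with "conf" (0 to 1); they miss things now and then, are a little off and sometimes report something else, mostly with a low value. They report only what shows in the picture. A call takes as long as a camera call. They do not tell look-alikes from the thing itself.
- trace(camera, label): "mask" (420x560 bool, what is visible of it) and "at" ([column, row] in pixels, amid what is visible of it).
- pinpoint(camera, label): "at" ([column, row] in pixels: a listed point, or the origin of a listed thing).
The state is a dict: "time_s": time; "qpos": joint angles; "qvel": joint speeds; "joint_torque": joint torques, N m; "ee_pos": TCP position; "ee_rot": TCP orientation; "contact_force": force on the tool from outside, world axes, zero at the start; "torque": the same for the moment, N m; "opening": finger opening in m.
Only numpy, scipy, OpenCV 4.12 (cv2) and the standard library are available. Lean on these libraries where they do the work, as an engineer would, in place of code of your own. Each camera call takes 0.05 s, during which the arm holds its last target. There are 200 camera calls.

## Task

Make up a bundle of four seat rails ready for strapping. First slide the rail that lies in front of the bench stop along the table, without lifting it, until its lip face is flush against the stop; then pile the other three on it, leaf down and ends in line, turning each the opposite way to the one below and laying its leaf down beside that rail's lip with at most a finger's breadth between them, so the pile lies level and balanced. Leave the batten, thread cone, pattern weight and hammer where they are.

Things in the scene. Friction and masses are not known exactly. Their poses are not given: they have to be found in the camera images.
- stop_face (a point): bench stop: aluminium angle fixed to the table, 260 mm long, upright wall 30 mm high, 6 mm thick. Point: middle of the wall's face that looks to the robot, 15 mm above the table. x points square through the wall, away from the robot; y runs along the wall. The wall's foot (5 mm thick, 40 mm wide) lies behind it; nothing sticks out on the robot's side
- rail_first_mid (a point): first rail: loose L-section beech rail, 0.27 kg, lying 50 to 110 mm in front of the stop, lip towards it. Point: middle of its 90 x 180 mm footprint, 20 mm above the underside, level with the leaf's top. x points across the rail to the lip side (lip's outer face at x = +45 mm, its inner face at +25, leaf's free edge at -45); y runs along the rail; z up
- rail_first_lip (a point): middle of the first rail's lip, at x = +35 mm and 10 mm above its mid point, 30 mm above the underside (lip top is 40 mm above the underside)
- rail_a_mid (a point): loose rebated beech seat rail like the first one (same shape, size and frame), lying leaf down on the table. This point is the middle of its footprint, level with the leaf's top, 20 mm above its underside; x points to its lip
- rail_a_lip (a point): middle of that rail's lip (20 mm wide, 180 mm long, 20 mm above the leaf): a good place to pinch it from above
- rail_a: the same rail; origin at the centre of its footprint on the underside, axes as the mid point
- rail_b_mid (a point): loose rebated beech seat rail like the first one (same shape, size and frame), lying leaf down on the table. This point is the middle of its footprint, level with the leaf's top, 20 mm above its underside; x points to its lip
- rail_b_lip (a point): middle of that rail's lip (20 mm wide, 180 mm long, 20 mm above the leaf): a good place to pinch it from above
- rail_b: the same rail; origin at the centre of its footprint on the underside, axes as the mid point
- rail_c_mid (a point): loose rebated beech seat rail like the first one (same shape, size and frame), lying leaf down on the table. This point is the middle of its footprint, level with the leaf's top, 20 mm above its underside; x points to its lip
- rail_c_lip (a point): middle of that rail's lip (20 mm wide, 180 mm long, 20 mm above the leaf): a good place to pinch it from above
- rail_c: the same rail; origin at the centre of its footprint on the underside, axes as the mid point
- rail_first: the first rail again; origin at the centre of its footprint on the underside. Section of every rail: a flat leaf 90 mm wide, 180 mm long, 20 mm thick, with a lip 20 mm wide standing a further 20 mm above the leaf (40 mm overall) along one whole 180 mm edge
- batten: plain straight wooden batten with no lip, 32 x 200 x 20 mm, to be left alone; origin at the centre of its underside
- cone: grey cone of thread, 80 mm across the foot, 120 mm high, to be left alone; origin at the centre of its underside
- weight: dark steel pattern weight, 90 mm across, 56 mm high, to be left alone; origin at the centre of its underside
- hammer: hammer lying down, 260 mm long, to be left alone; origin at the centre of its underside
Mind the look-alikes: they are no part of the job. Leave any pink look-alike of the rail_b alone. What is shaped like the rail_c but red is not meant.

How it is judged:
On the way, in this order (a step that is already met when the one before it is completed fails the run):
1. the first rail is flush against the stop (x of rail_first_mid in the frame of stop_face above -0.051 m and angle between the x axis of rail_first_mid and the x axis of stop_face, either way round below 0.05 rad and y of rail_first_mid in the frame of stop_face between -0.055 and 0.055 m and x of rail_first_lip in the frame of stop_face above -0.018 m and angle between rail_first_mid's own z axis and vertical below 0.05 rad), for 0.2 s.
2. one rail lies on the first, lip to the opposite side, closed up to the first's lip (((x of rail_a_lip in the frame of rail_first_mid between -0.071 and -0.052 m and y of rail_a_mid in the frame of rail_first_mid between -0.015 and 0.015 m and z of rail_a_mid in the frame of rail_first_mid between 0.016 and 0.024 m and angle between the x axis of rail_a_mid and the x axis of rail_first_mid, either way round below 0.1 rad and angle between rail_a_mid's own z axis and vertical below 0.05 rad) or (x of rail_b_lip in the frame of rail_first_mid between -0.071 and -0.052 m and y of rail_b_mid in the frame of rail_first_mid between -0.015 and 0.015 m and z of rail_b_mid in the frame of rail_first_mid between 0.016 and 0.024 m and angle between the x axis of rail_b_mid and the x axis of rail_first_mid, either way round below 0.1 rad and angle between rail_b_mid's own z axis and vertical below 0.05 rad) or (x of rail_c_lip in the frame of rail_first_mid between -0.071 and -0.052 m and y of rail_c_mid in the frame of rail_first_mid between -0.015 and 0.015 m and z of rail_c_mid in the frame of rail_first_mid between 0.016 and 0.024 m and angle between the x axis of rail_c_mid and the x axis of rail_first_mid, either way round below 0.1 rad and angle between rail_c_mid's own z axis and vertical below 0.05 rad))), for 0.2 s.
3. another lies on that, lip on the same side as the first rail's (((x of rail_a_lip in the frame of rail_first_mid between -0.071 and -0.052 m and y of rail_a_mid in the frame of rail_first_mid between -0.015 and 0.015 m and z of rail_a_mid in the frame of rail_first_mid between 0.016 and 0.024 m and angle between the x axis of rail_a_mid and the x axis of rail_first_mid, either way round below 0.1 rad and angle between rail_a_mid's own z axis and vertical below 0.05 rad) or (x of rail_b_lip in the frame of rail_first_mid between -0.071 and -0.052 m and y of rail_b_mid in the frame of rail_first_mid between -0.015 and 0.015 m and z of rail_b_mid in the frame of rail_first_mid between 0.016 and 0.024 m and angle between the x axis of rail_b_mid and the x axis of rail_first_mid, either way round below 0.1 rad and angle between rail_b_mid's own z axis and vertical below 0.05 rad) or (x of rail_c_lip in the frame of rail_first_mid between -0.071 and -0.052 m and y of rail_c_mid in the frame of rail_first_mid between -0.015 and 0.015 m and z of rail_c_mid in the frame of rail_first_mid between 0.016 and 0.024 m and angle between the x axis of rail_c_mid and the x axis of rail_first_mid, either way round below 0.1 rad and angle between rail_c_mid's own z axis and vertical below 0.05 rad)) and ((x of rail_a_lip in the frame of rail_first_mid between 0.019 and 0.051 m and y of rail_a_mid in the frame of rail_first_mid between -0.015 and 0.015 m and z of rail_a_mid in the frame of rail_first_mid between 0.036 and 0.044 m and angle between the x axis of rail_a_mid and the x axis of rail_first_mid, either way round below 0.1 rad and angle between rail_a_mid's own z axis and vertical below 0.05 rad) or (x of rail_b_lip in the frame of rail_first_mid between 0.019 and 0.051 m and y of rail_b_mid in the frame of rail_first_mid between -0.015 and 0.015 m and z of rail_b_mid in the frame of rail_first_mid between 0.036 and 0.044 m and angle between the x axis of rail_b_mid and the x axis of rail_first_mid, either way round below 0.1 rad and angle between rail_b_mid's own z axis and vertical below 0.05 rad) or (x of rail_c_lip in the frame of rail_first_mid between 0.019 and 0.051 m and y of rail_c_mid in the frame of rail_first_mid between -0.015 and 0.015 m and z of rail_c_mid in the frame of rail_first_mid between 0.036 and 0.044 m and angle between the x axis of rail_c_mid and the x axis of rail_first_mid, either way round below 0.1 rad and angle between rail_c_mid's own z axis and vertical below 0.05 rad))), for 0.2 s.
4. the last lies on that, lip to the opposite side again (all of step 3 and ((x of rail_a_lip in the frame of rail_first_mid between -0.086 and -0.039 m and y of rail_a_mid in the frame of rail_first_mid between -0.015 and 0.015 m and z of rail_a_mid in the frame of rail_first_mid between 0.056 and 0.064 m and angle between the x axis of rail_a_mid and the x axis of rail_first_mid, either way round below 0.1 rad and angle between rail_a_mid's own z axis and vertical below 0.05 rad) or (x of rail_b_lip in the frame of rail_first_mid between -0.086 and -0.039 m and y of rail_b_mid in the frame of rail_first_mid between -0.015 and 0.015 m and z of rail_b_mid in the frame of rail_first_mid between 0.056 and 0.064 m and angle between the x axis of rail_b_mid and the x axis of rail_first_mid, either way round below 0.1 rad and angle between rail_b_mid's own z axis and vertical below 0.05 rad) or (x of rail_c_lip in the frame of rail_first_mid between -0.086 and -0.039 m and y of rail_c_mid in the frame of rail_first_mid between -0.015 and 0.015 m and z of rail_c_mid in the frame of rail_first_mid between 0.056 and 0.064 m and angle between the x axis of rail_c_mid and the x axis of rail_first_mid, either way round below 0.1 rad and angle between rail_c_mid's own z axis and vertical below 0.05 rad))), for 0.2 s.
At the end, for the whole second after the job is handed in: First rail against the stop (gap < 6 mm, square within 0.05 rad); the others at rest level on it, one on another, undersides 20, 40, 60 mm (+-4) above its own, lips on alternate sides, leaf closed up within 15 mm of the lip below, ends in line within 15 mm, parallel within 0.1 rad (all of step 1 and all of step 4 and linear speed of each of rail_first, rail_a, rail_b, rail_c below 0.02 m/s); the robot touches nothing.
It fails at once if the first rail is lifted off the table (more than 12 mm) instead of slid (height (world z) of rail_first_mid above 0.032 m).
It fails at once if the batten is moved more than 30 mm (distance of batten from where it was at the start of the episode above 0.03 m).
It fails at once if the cone is moved more than 30 mm (distance of cone from where it was at the start of the episode above 0.03 m).
It fails at once if the weight is moved more than 30 mm (distance of weight from where it was at the start of the episode above 0.03 m).
It fails at once if the hammer is moved more than 30 mm (distance of hammer from where it was at the start of the episode above 0.03 m).
It also fails if it takes over 72 s, if anything falls off the work surface, if the arm or the gripper's body presses on something with over 40 N, if the wrist force passes 120 N, or if a joint passes its speed limit or range.

## Working session

There is one attempt and no reset: what is moved stays moved. The work goes in short steps, Python scripts to look and compute and a tool call to move; the robot and the scene stay as the last step left them, time stands still between calls to the robot, and variables do not carry over. Pictures are saved under pics/ and viewed, about 8 in all and at most 12, crops included, and the job is handed in when it is done.

Besides the shell and the picture viewer there is one more tool, called after "Emit:" in YAML: its name, and indented under it one key for each argument. jog_arm: Moves the arm, as the interface text tells. Its arguments: {"type":"object","properties":{"plan":{"type":"array","items":{"type":"array"}},"grip":{"type":"number"},"newtons":{"type":"number"}},"required":["plan"]}

```bash
mkdir -p pics; python3 - <<'E'
from rig import *
import cv2,numpy as np
for n in("top","scene"):
    f=grab_frame(n); cv2.imwrite(f"pics/{n}0.png",f)
    c=get_calibration(n); print(n,np.round(c["K"],1).tolist(),np.round(c["pose"],4).tolist())
print(np.round(get_calibration("wrist")["tool_from_camera"],4).tolist(),np.round(get_calibration("wrist")["K"],1).tolist())
print(observe())
for l in("stop_face","rail_first_mid","rail_first_lip","rail_a_mid","rail_a_lip","rail_b_mid","rail_c_mid","batten","hammer"):
    print(l,[(np.round(d["at"]).tolist(),round(d["conf"],2)) for d in pinpoint("top",l)])
E
```

```text
top [[401.8, 0.0, 284.7], [0.0, 401.8, 213.4], [0.0, 0.0, 1.0]] [[-0.007, -0.9844, 0.176, 0.3221], [-1.0, 0.008, 0.0047, -0.1051], [-0.006, -0.176, -0.9844, 1.1194], [0.0, 0.0, 0.0, 1.0]]
scene [[446.4, 0.0, 273.1], [0.0, 446.4, 212.4], [0.0, 0.0, 1.0]] [[0.2998, 0.635, -0.712, 1.5349], [0.9539, -0.2124, 0.2122, -0.397], [-0.0165, -0.7428, -0.6693, 1.0109], [0.0, 0.0, 0.0, 1.0]]
[[-0.0001, -0.2782, 0.9605, -0.1173], [0.0008, -0.9605, -0.2782, 0.0711], [1.0, 0.0008, 0.0003, -0.0004], [0.0, 0.0, 0.0, 1.0]] [[342.7, 0.0, 280.2], [0.0, 342.7, 212.4], [0.0, 0.0, 1.0]]
{'time_s': 0.1, 'qpos': array([-1.25992276e+00,  2.38709524e-01, -1.41288429e-02,  1.31918115e+00,
        5.64500048e-06,  1.57079051e+00]), 'qvel': array([ 1.75231716e-04, -5.87864046e-04,  3.02807938e-03, -7.10766987e-05,
       -2.27019923e-03,  2.53658290e-04]), 'joint_torque': array([ 2.87171555e-03, -5.39723611e+01,  3.46997845e+01,  1.34681197e-02,
        8.21269418e-05, -3.09053655e-05]), 'ee_pos': array([ 0.16049789, -0.49953542,  0.2557638 ]), 'ee_rot': array([ 0.97794914,  1.34139199, -0.97674609]), 'contact_force': array([0.29900635, 0.24671017, 1.26614259]), 'torque': array([0.00616829, 0.01395585, 0.01500099]), 'opening': 0.08560717962119568}
stop_face [([218.0, 157.0], 0.83)]
rail_first_mid [([231.0, 212.0], 0.57), ([135.0, 238.0], 0.45)]
rail_first_lip [([231.0, 201.0], 0.85), ([213.0, 128.0], 0.45)]
rail_a_mid [([129.0, 238.0], 0.91)]
rail_a_lip [([140.0, 232.0], 0.71)]
rail_b_mid [([363.0, 255.0], 0.82), ([369.0, 331.0], 0.62)]
rail_c_mid [([471.0, 286.0], 0.85), ([353.0, 178.0], 0.82)]
batten [([115.0, 151.0], 0.92), ([131.0, 234.0], 0.3)]
hammer [([220.0, 155.0], 0.7), ([430.0, 196.0], 0.69)]
```

View pics/top0.png

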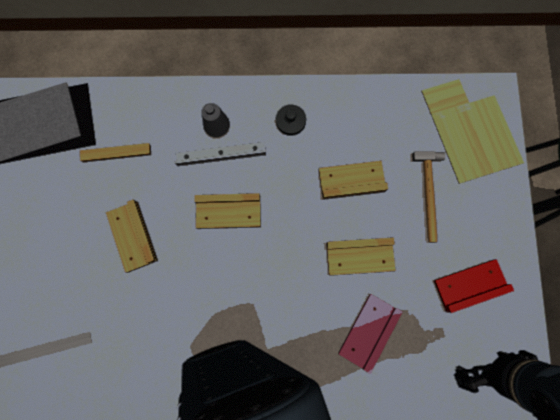

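View pics/scene0.png

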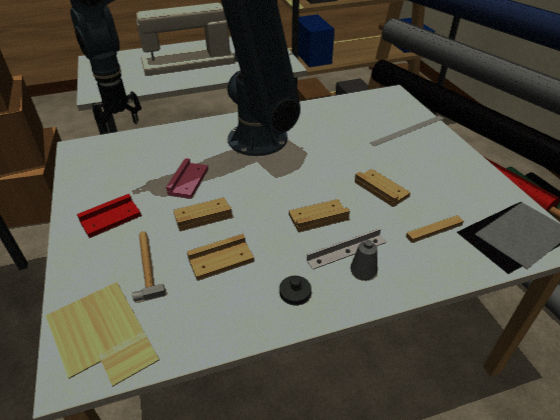

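The top view shows these objects:
- **First rail:** (228,211), lip on the far side, facing the stop at (220,153).
- **Other beech rails:** (131,236), (353,179) with its lip near the robot, and (361,256) with its lip far from it.
- **Look-alikes to leave:** the pink rail at (370,332) and the red rail at (473,285). They differ from the beech rails in colour.

Next I fit the model silhouettes to get exact poses.

```bash
cat > h.py <<'E'
from rig import *
import cv2,numpy as np
from scipy.optimize import minimize
from scipy.spatial.transform import Rotation as R
def box(x0,x1,y0,y1,z0,z1): return np.array([[x,y,z] for x in(x0,x1) for y in(y0,y1) for z in(z0,z1)])
RAIL=[box(-.045,.045,-.09,.09,0,.02),box(.025,.045,-.09,.09,0,.04)]
STOP=[box(0,.006,-.13,.13,0,.03),box(0,.04,-.13,.13,0,.005)]
def cam(n):
    c=get_calibration(n)
    if "pose" in c: return c["K"],c["pose"]
    o=observe(); T=np.eye(4); T[:3,:3]=R.from_rotvec(o["ee_rot"]).as_matrix(); T[:3,3]=o["ee_pos"]
    return c["K"],T@c["tool_from_camera"]
def proj(P,K,T):
    q=(P-T[:3,3])@T[:3,:3]; q=q@K.T; return q[:,:2]/q[:,2:]
def world(px,K,T,z):
    d=T[:3,:3]@np.linalg.solve(K,[px[0],px[1],1]); return (T[:3,3]+d*(z-T[2,3])/d[2])[:2]
def sil(p,model,K,T,z0,S=4):
    m=np.zeros((420*S//1,560*S),np.uint8); c,s=np.cos(p[2]),np.sin(p[2]); A=np.array([[c,-s,0],[s,c,0],[0,0,1]])
    for b in model:
        h=cv2.convexHull((proj(b@A.T+[p[0],p[1],z0],K,T)*S+S/2-.5).astype(np.float32))
        cv2.fillConvexPoly(m,np.round(h*16).astype(int),255,shift=4)
    return cv2.resize(m,(560,420),interpolation=cv2.INTER_AREA)/255.
def fit(mask,p0,model,K,T,z0=0.):
    mask=mask.astype(float); f=lambda p:np.abs(sil(p,model,K,T,z0)-mask).sum()
    p0=np.array(p0,float)
    for st in((.02,.02,.15),(.004,.004,.04)):
        r=minimize(f,p0,method="Nelder-Mead",options=dict(initial_simplex=np.vstack([p0]+[p0+np.eye(3)[i]*st[i] for i in range(3)]),xatol=1e-4,fatol=.05,maxiter=150)); p0=r.x
    return p0,r.fun/mask.sum()
def wood(f):
    h=cv2.cvtColor(f,cv2.COLOR_BGR2HSV); return ((h[...,0]>12)&(h[...,0]<32)&(h[...,1]>75)&(h[...,2]>60)).astype(np.uint8)
def comp(m,px):
    n,l=cv2.connectedComponents(m); r=l[max(px[1]-6,0):px[1]+7,max(px[0]-6,0):px[0]+7]; r=r[r>0]
    return cv2.morphologyEx((l==np.bincount(r).argmax()).astype(np.uint8),cv2.MORPH_CLOSE,np.ones((7,7)))
def zyaw():
    M=R.from_rotvec(observe()["ee_rot"]).as_matrix(); return np.arctan2(M[1,2],M[0,2])
def rel(x,y,z,jawyaw):
    """shift cm, turn deg, to TCP at x,y,z, pointing down, jaw axis along jawyaw"""
    o=observe(); M=R.from_rotvec(o["ee_rot"]).as_matrix(); c,s=np.cos(jawyaw),np.sin(jawyaw)
    G=np.array([[0,s,c],[0,-c,s],[-1,0,0]]); 
    return np.round(M.T@(np.array([x,y,z])-o["ee_pos"])*100,2).tolist(),np.round(np.degrees(R.from_matrix(M.T@G).as_rotvec()),1).tolist()
E
python3 - <<'E'
from h import *
f=grab_frame("top"); K,T=cam("top"); w=wood(f)
vis=f.copy()
for n,px,yaw in(("first",(228,211),0),("left",(131,236),-1.9),("left'",(131,236),1.2),("left''",(131,236),-.4),("left'''",(131,236),2.74),("near",(353,179),3.1),("near'",(353,179),0),("mid",(361,256),0),("mid'",(361,256),3.1)):
    m=comp(w,px); p=[*world(px,K,T,.02),yaw]; r,e=fit(m,p,RAIL,K,T); print(n,m.sum(),np.round(r,4),round(e,3))
    if "'" not in n: 
        c,_=cv2.findContours((sil(r,RAIL,K,T,0)>.5).astype(np.uint8),0,2); cv2.drawContours(vis,c,-1,(255,0,0),1)
t=[d for d in trace("top","stop_face")][:1]
if not t: print("no stop mask"); 
else:
    m=t[0]["mask"]; print("stop",m.sum(),t[0]["conf"]); r,e=fit(m,[*world((220,155),K,T,.015),.1],STOP,K,T); print(np.round(r,4),e)
    c,_=cv2.findContours((sil(r,STOP,K,T,0)>.5).astype(np.uint8),0,2); cv2.drawContours(vis,c,-1,(0,0,255),1)
print("pin", [world(pinpoint("top",l)[0]["at"],K,T,z) for l,z in(("stop_face",.015),("rail_first_mid",.02))])
cv2.imwrite("pics/v1.png",cv2.resize(vis[90:290,70:470],(800,400),interpolation=cv2.INTER_CUBIC))
o=observe(); print(zyaw(),o["time_s"])
E
```

```text
first 2123 [ 0.5275  0.0593 -0.0076] 0.066
left 1983 [ 0.4593  0.3293 -1.2173] 0.171
left' 1983 [0.4616 0.3279 2.0548] 0.251
left'' 1983 [ 0.461   0.3294 -1.1667] 0.17
left''' 1983 [0.4617 0.3273 2.0476] 0.25
near 1870 [ 0.62   -0.2906  3.2531] 0.138
near' 1870 [ 0.6168 -0.2924  0.187 ] 0.202
mid 2188 [ 0.399  -0.306   0.0615] 0.057
mid' 2188 [ 0.4    -0.3066  3.2008] 0.047
stop 1262 0.85
[0.6794 0.0824 0.1271] 0.052869705726981756
pin [array([0.69198628, 0.0973323 ]), array([0.52297413, 0.05101684])]
-1.259992222768729 0.75
```

View pics/v1.png

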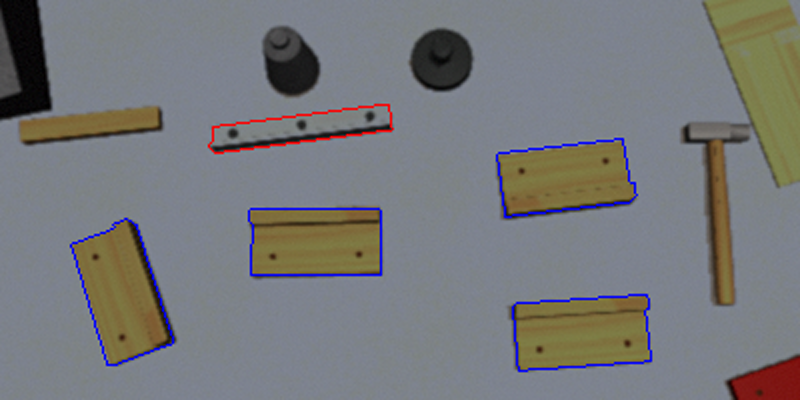

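Emit:
jog_arm:
  plan:
    - [[0.6,-4.3,-4.3],[-10,0,0]]
    - [[1.2,-8.6,-8.6],[-20,0,0]]
    - [[1.8,-13,-12.8],[-30,0,0]]
    - [[2.4,-17.3,-17.1],[-40,0,0]]
    - [[3,-21.6,-21.4],[-50,0,0]]
  grip: -1

```text
time_s: 1.38
ee_pos: [-0.091, -0.3731, 0.2288]
ee_rot: [0.343, 1.544, -0.344]
contact_force: [-0.3, -0.7, 0.0]
opening: 0.0852
```

```bash
python3 - <<'E'
from h import *
print(np.round(observe()["qpos"],3),zyaw()); print(rel(.443,.0485,.12,1.697), rel(.443,.0485,.12,.8))
E
```

```text
[-1.81   0.008 -0.357  1.205 -0.     0.199] -0.4378081212107712Traceback (most recent call last):
  File "<stdin>", line 2, in <module>
  File "h.py", line 40, in rel
    return np.round(M.T@(np.array([x,y,z])-o["ee_pos"])*100,2).tolist(),np.round(np.degrees(R.from_matrix(M.T@G).as_rotvec()),1).tolist()
                                                                                            ~~~~~~~~~~~~~^^^^^^^
  File "scipy/spatial/transform/_rotation.pyx", line 1143, in scipy.spatial.transform._rotation.Rotation.from_matrix
ValueError: Non-positive determinant (left-handed or null coordinate frame) in rotation matrix 0: [[ 9.99999690e-01 -4.34894391e-04 -6.55846540e-04]
 [ 7.86753496e-04  5.34580751e-01  8.45117034e-01]
 [ 1.69337226e-05  8.45117289e-01 -5.34580927e-01]].
```

```bash
sed -i 's/\[\[0,s,c\],\[0,-c,s\],\[-1,0,0\]\]/[[0,-s,c],[0,c,s],[-1,0,0]]/' h.py; python3 - <<'E'
from h import *
print(rel(.2,-.3,.2,.2), rel(.443,.0485,.12,1.697))
E
```

```text
([2.87, 18.96, 23.26], [-36.5, -0.0, 0.0]) ([10.83, 60.83, 30.49], [-122.3, -0.0, 0.0])
```

```bash
cat >> h.py <<'E'
def chain(*W):
    """per waypoint (x,y,z,jawyaw): shift/turn for one call, each from the previous waypoint; rows needed"""
    o=observe(); M=R.from_rotvec(o["ee_rot"]).as_matrix(); p=o["ee_pos"]
    for x,y,z,a in W:
        c,s=np.cos(a),np.sin(a); G=np.array([[0,-s,c],[0,c,s],[-1,0,0]]); q=np.array([x,y,z])
        d=M.T@(q-p)*100; t=np.degrees(R.from_matrix(M.T@G).as_rotvec())
        print(np.round(d,2).tolist(),np.round(t,1).tolist(),"rows",round(max(np.linalg.norm(d)/6.25,np.linalg.norm(t)/10.7),1)); M,p=G,q
E
python3 - <<'E'
from h import *
chain((.15,-.35,.2,.3),(.32,-.15,.15,1.1),(.443,.0485,.12,1.697),(.443,.0485,.028,1.697))
E
```

```text
[2.87, 12.31, 20.85] [-42.3, -0.0, 0.0] rows 4.0
[5.0, 14.08, 22.15] [-45.8, 0.0, 0.0] rows 4.3
[3.0, -1.96, 23.27] [-34.2, 0.0, 0.0] rows 3.8
[9.2, 0.0, 0.0] [0.0, 0.0, 0.0] rows 1.5
```

Emit:
jog_arm:
  plan:
    - [[1,4,7],[-10,0,0]]
    - [[2,8,14],[-20,0,0]]
    - [[2.9,12.3,20.9],[-32,0,0]]
    - [[2.9,12.3,20.9],[-42.3,0,0]]
    - [[2.9,12.3,20.9],[-42.3,0,0]]

```text
time_s: 2.0
ee_pos: [0.1551, -0.3517, 0.1994]
ee_rot: [-0.238, 1.557, 0.239]
contact_force: [-0.1, 0.0, -0.4]
opening: 0.0856
```

Emit:
jog_arm:
  plan:
    - [[1.3,4,6],[-10,0,0]]
    - [[2.6,8,12],[-20,0,0]]
    - [[4,11,18],[-30,0,0]]
    - [[5,14.1,22.2],[-40,0,0]]
    - [[5,14.1,22.2],[-45.8,0,0]]

```text
time_s: 2.62
ee_pos: [0.3241, -0.151, 0.1494]
ee_rot: [-0.856, 1.395, 0.857]
contact_force: [0.3, -0.3, -0.4]
opening: 0.0853
```

Emit:
jog_arm:
  plan:
    - [[1,-0.5,6],[-10,0,0]]
    - [[2,-1,12],[-20,0,0]]
    - [[3,-1.5,18],[-30,0,0]]
    - [[3,-2,23.3],[-34.2,0,0]]
    - [[3,-2,23.3],[-34.2,0,0]]

```text
time_s: 3.25
ee_pos: [0.4497, 0.0467, 0.1197]
ee_rot: [-1.3, 1.147, 1.299]
contact_force: [-0.6, -0.2, -0.7]
opening: 0.085
```

```bash
python3 - <<'E'
from h import *
o=observe();f=grab_frame("wrist"); cv2.imwrite("pics/w1.png",f); print(zyaw(),np.round(o["qpos"],2))
chain((.443,.0485,.028,1.697))
E
```

```text
1.692376690071431 [ 0.1   0.21 -0.43  0.93  0.   -0.02]
[9.16, 0.47, 0.38] [-0.3, -0.0, -0.0] rows 1.5
```

View pics/w1.png

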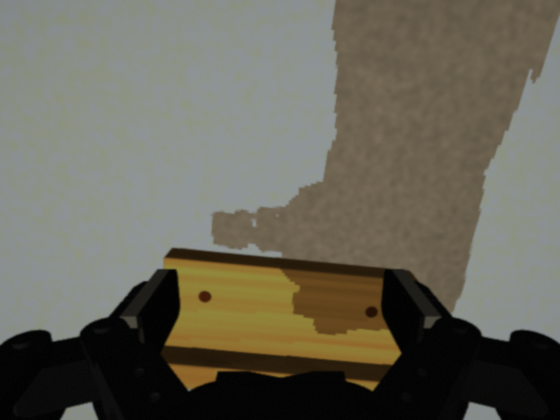

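Emit:
jog_arm:
  plan:
    - [[3,0.5,0.4],[0,0,0]]
    - [[6,0.5,0.4],[0,0,0]]
    - [[8,0.5,0.4],[0,0,0]]
    - [[9.2,0.5,0.4],[0,0,0]]
    - [[9.2,0.5,0.4],[0,0,0]]

```text
time_s: 3.92
ee_pos: [0.4417, 0.0473, 0.0275]
ee_rot: [-1.296, 1.152, 1.297]
contact_force: [0.9, 0.1, 0.4]
opening: 0.0852
```

Emit:
jog_arm:
  plan:
    - [[0,-2,0],[0,0,0]]
    - [[0,-3.6,0],[0,0,0]]
    - [[0,-5,0],[0,0,0]]
    - [[0,-6.5,0],[0,0,0]]
    - [[0,-8,0],[0,0,0]]

```text
time_s: 4.55
ee_pos: [0.5223, 0.0581, 0.0278]
ee_rot: [-1.297, 1.15, 1.298]
contact_force: [-4.0, -0.1, 3.4]
opening: 0.0853
```

```bash
python3 - <<'E'
from h import *
f=grab_frame("top"); o=observe(); cv2.imwrite("pics/t2.png",cv2.resize(f[100:280,100:300],(800,720))[:600]); print(zyaw(),o["ee_pos"],o["contact_force"])
E
```

```text
1.691651522794592 [0.52497704 0.05840426 0.02798734] [ 2.27372497  0.24651988 -0.41075753]
```

View pics/t2.png

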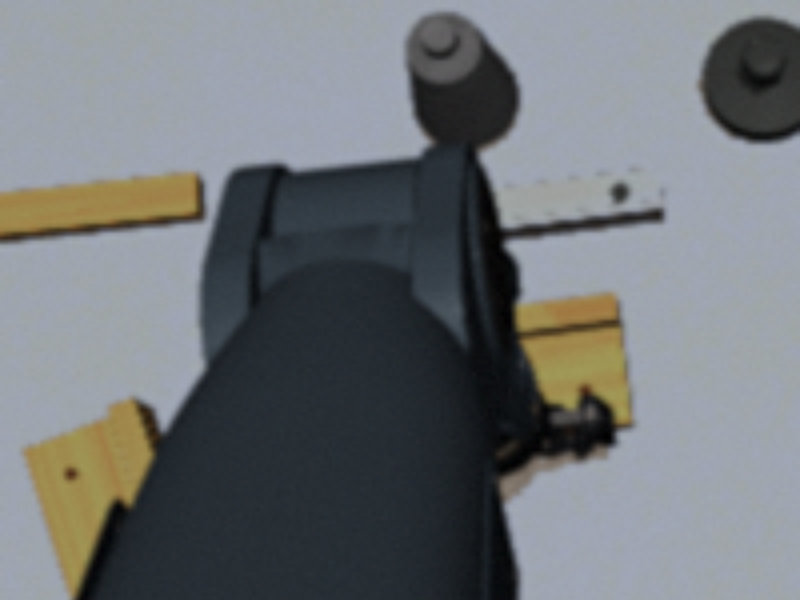

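Emit:
jog_arm:
  plan:
    - [[0,-1,0],[-0.3,0,0]]
    - [[0,-2,0],[-0.3,0,0]]
    - [[0,-3,0],[-0.3,0,0]]
    - [[0,-4,0],[-0.3,0,0]]
    - [[0,-4.5,0],[-0.3,0,0]]

```text
time_s: 5.22
ee_pos: [0.5673, 0.0635, 0.0277]
ee_rot: [-1.301, 1.147, 1.301]
contact_force: [-2.4, 0.1, 0.8]
opening: 0.0851
```

Emit:
jog_arm:
  plan:
    - [[0,-0.2,0],[0,0,0]]
    - [[0,-0.4,0],[0,0,0]]
    - [[0,-0.6,0],[0,0,0]]

```text
time_s: 5.6
ee_pos: [0.5724, 0.0641, 0.0278]
ee_rot: [-1.301, 1.147, 1.301]
contact_force: [-0.1, -0.2, -0.4]
opening: 0.0855
```

```bash
python3 - <<'E'
from h import *
f=grab_frame("scene"); o=observe(); cv2.imwrite("pics/s2.png",cv2.resize(f[170:290,270:430],(800,600))); print(zyaw(),o["ee_pos"],o["contact_force"])
E
```

```text
1.6967243266765424 [0.57280797 0.06417627 0.02781888] [-1.07812703 -0.02469847 -1.14451282]
```

View pics/s2.png

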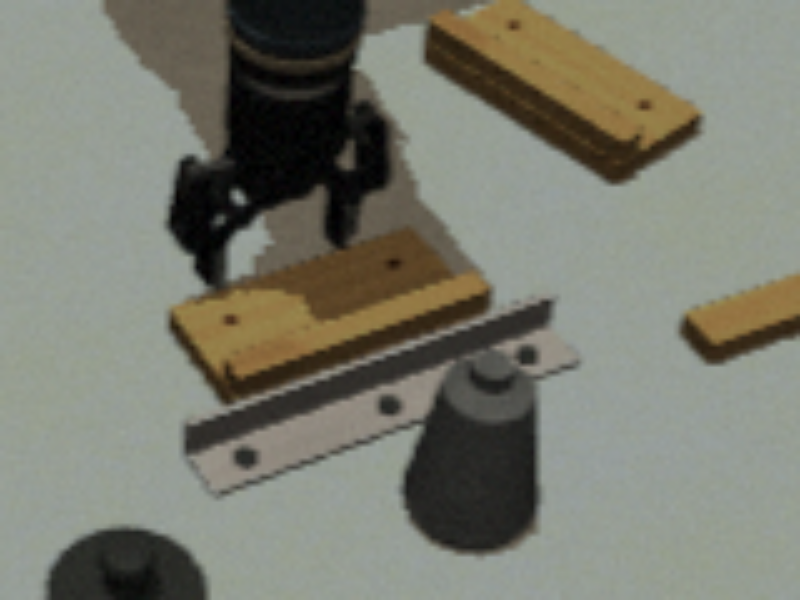

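Emit:
jog_arm:
  plan:
    - [[0,-0.3,0],[0,0,0]]
    - [[0,-0.6,0],[0,0,0]]

```text
time_s: 5.9
ee_pos: [0.5786, 0.0649, 0.0278]
ee_rot: [-1.301, 1.147, 1.301]
contact_force: [-1.7, 0.7, -0.6]
opening: 0.0852
```

Emit:
jog_arm:
  plan:
    - [[0,-0.2,0],[0,0,0]]
    - [[0,-0.4,0],[0,0,0]]

```text
time_s: 6.15
ee_pos: [0.5806, 0.0652, 0.0275]
ee_rot: [-1.3, 1.15, 1.304]
contact_force: [-11.5, -0.2, 7.6]
opening: 0.0852
```

Emit:
jog_arm:
  plan:
    - [[0,-0.2,0],[0,0,0]]
    - [[0,-0.3,0],[0,0,0]]

```text
time_s: 6.4
ee_pos: [0.5809, 0.0653, 0.0274]
ee_rot: [-1.298, 1.153, 1.307]
contact_force: [-19.0, -2.5, 15.5]
opening: 0.0853
```

```bash
python3 - <<'E'
from h import *
chain((.545,.06,.03,1.697),(.545,.06,.19,1.697),(.58,-.12,.2,.9),(.6,-.33,.2,.1115))
E
```

```text
[-0.23, 3.63, -0.08] [-0.0, 0.0, -0.5] rows 0.6
[-16.0, 0.0, 0.0] [0.0, 0.0, 0.0] rows 2.6
[-1.0, -1.21, -18.3] [45.7, 0.0, 0.0] rows 4.3
[0.0, -14.62, -15.21] [45.2, 0.0, 0.0] rows 4.2
```

Emit:
jog_arm:
  plan:
    - [[-0.2,2,0],[0,0,0]]
    - [[-0.2,3.8,0],[0,0,0]]
    - [[-6,4,0],[0,0,0]]
    - [[-12,4,0],[0,0,0]]
    - [[-16,4,0],[0,0,0]]

```text
time_s: 7.02
ee_pos: [0.5468, 0.0608, 0.191]
ee_rot: [-1.303, 1.144, 1.298]
contact_force: [1.3, -0.2, -0.6]
opening: 0.0857
```

Emit:
jog_arm:
  plan:
    - [[-0.3,-0.3,-4.5],[10,0,0]]
    - [[-0.6,-0.6,-9],[20,0,0]]
    - [[-1,-0.9,-13.5],[30,0,0]]
    - [[-1,-1.2,-18.3],[40,0,0]]
    - [[-1,-1.2,-18.3],[45.7,0,0]]

```text
time_s: 7.65
ee_pos: [0.5815, -0.1226, 0.1978]
ee_rot: [-0.697, 1.455, 0.694]
contact_force: [-0.3, 1.2, 0.1]
opening: 0.0852
```

Emit:
jog_arm:
  plan:
    - [[0,-3.6,-3.8],[10,0,0]]
    - [[0,-7.2,-7.6],[20,0,0]]
    - [[0,-11,-11.4],[30,0,0]]
    - [[0,-14.6,-15.2],[40,0,0]]
    - [[0,-14.6,-15.2],[45.2,0,0]]

```text
time_s: 8.28
ee_pos: [0.6003, -0.3333, 0.197]
ee_rot: [-0.081, 1.569, 0.079]
contact_force: [0.3, -0.1, -0.7]
opening: 0.0856
```

Emit:
jog_arm:
  plan:
    - [[0,0,0],[0,0,0]]
    - [[0,0,0],[0,0,0]]

```text
time_s: 8.52
ee_pos: [0.6005, -0.3287, 0.1979]
ee_rot: [-0.089, 1.569, 0.089]
contact_force: [-0.3, 0.2, 0.0]
opening: 0.0852
```

```bash
python3 - <<'E'
from h import *
o=observe(); print(o["ee_pos"],zyaw(),o["qpos"])
K,T=cam("wrist"); f=grab_frame("wrist"); vis=f.copy()
w=wood(f); px=np.round(proj(np.array([[.62,-.29,.02]]),K,T)[0]).astype(int); print(px)
try:
    m=comp(w,px); m[300:]*=0
    r,e=fit(m,[.62,-.29,3.253],RAIL,K,T); print("wrist",r,e)
    c,_=cv2.findContours((sil(r,RAIL,K,T,0)>.5).astype(np.uint8),0,2); cv2.drawContours(vis,c,-1,(255,0,0),1)
except Exception as ex: print(ex)
K,T=cam("top"); f=grab_frame("top"); w=wood(f)
px=np.round(proj(np.array([[.63,.075,.02]]),K,T)[0]).astype(int); r,e=fit(comp(w,px),[.63,.075,.127],RAIL,K,T); print("first",r,e)
c,_=cv2.findContours((sil(r,RAIL,K,T,0)>.5).astype(np.uint8),0,2); cv2.drawContours(f,c,-1,(255,0,0),1)
cv2.imwrite("pics/w3.png",np.hstack([cv2.resize(vis,(448,336)),cv2.resize(f[110:230,150:270],(336,336))]))
E
```

```text
[ 0.60045379 -0.32870689  0.19789052] 0.11295600338763578 [-5.00927044e-01  5.38028868e-01  3.02513547e-01  1.33499780e+00
  1.42083970e-04  9.56913307e-01]
[307 156]
wrist [ 0.61664683 -0.28930984  3.25546763] 0.017892680084586134
first [0.63545208 0.07785577 0.11437361] 0.07173628333379775
```

View pics/w3.png

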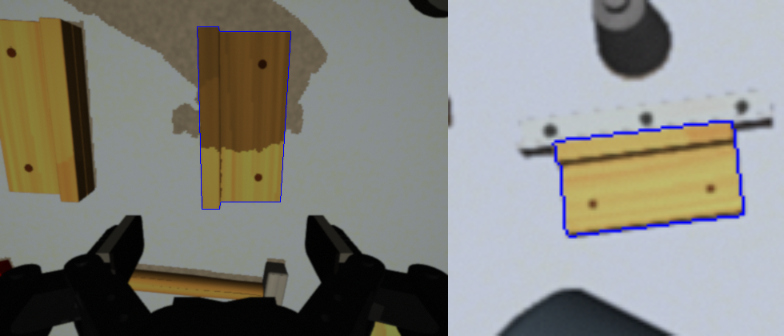

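```bash
python3 - <<'E'
from h import *
chain((.5818,-.2933,.12,.1139),(.5818,-.2933,.047,.1139))
E
```

```text
[7.8, 3.71, -1.46] [-0.1, 0.0, 0.0] rows 1.4
[7.3, 0.0, 0.0] [0.0, 0.0, 0.0] rows 1.2
```

Emit:
jog_arm:
  plan:
    - [[4,3.7,-1.5],[0,0,0]]
    - [[8,3.7,-1.5],[0,0,0]]
    - [[12,3.7,-1.5],[0,0,0]]
    - [[15.1,3.7,-1.5],[0,0,0]]
    - [[15.1,3.7,-1.5],[0,0,0]]

```text
time_s: 9.25
ee_pos: [0.5799, -0.2927, 0.0448]
ee_rot: [-0.086, 1.573, 0.09]
contact_force: [-0.1, -0.3, 0.4]
opening: 0.0854
```

Emit:
jog_arm:
  plan:
    - [[0,0,0],[0,0,0]]
    - [[0,0,0],[0,0,0]]
    - [[0,0,0],[0,0,0]]
    - [[0,0,0],[0,0,0]]
    - [[0,0,0],[0,0,0]]
  grip: 1
  newtons: 60

```text
time_s: 9.88
ee_pos: [0.5819, -0.2943, 0.0478]
ee_rot: [-0.087, 1.567, 0.086]
contact_force: [0.8, 0.7, 5.8]
opening: 0.0181
```

```bash
python3 - <<'E'
from h import *
o=observe(); print(o["ee_pos"],o["contact_force"],o["opening"])
E
```

```text
[ 0.58193277 -0.29426532  0.04779493] [0.8452182  0.72647287 5.81252063] 0.018112019396138334
```

```bash
python3 - <<'E'
from h import *
chain((.582,-.294,.13,.114),(.5745,.0704,.13,.122),(.5745,.0704,.08,.122))
E
```

```text
[-8.22, 0.02, 0.02] [-0.2, 0.1, 0.0] rows 1.3
[0.0, 36.29, 3.4] [-0.5, 0.0, 0.0] rows 5.8
[5.0, 0.0, 0.0] [0.0, 0.0, 0.0] rows 0.8
```

Emit:
jog_arm:
  plan:
    - [[-3,0,0],[0,0,0]]
    - [[-6,0,0],[0,0,0]]
    - [[-8.2,0,0],[0,0,0]]
    - [[-8.2,2,0.2],[0,0,0]]
    - [[-8.2,6,0.6],[0,0,0]]

```text
time_s: 10.5
ee_pos: [0.5799, -0.2332, 0.1276]
ee_rot: [-0.085, 1.57, 0.086]
contact_force: [0.0, 0.0, -3.5]
opening: 0.0185
```

Emit:
jog_arm:
  plan:
    - [[0,6,0.5],[0,0,0]]
    - [[0,12,1.1],[0,0,0]]
    - [[0,18,1.6],[0,0,0]]
    - [[0,24,2.2],[-0.5,0,0]]
    - [[0,28,2.6],[-0.5,0,0]]

```text
time_s: 11.12
ee_pos: [0.5738, 0.0508, 0.1275]
ee_rot: [-0.095, 1.571, 0.096]
contact_force: [1.1, 0.1, -3.7]
opening: 0.0193
```

Emit:
jog_arm:
  plan:
    - [[0,2,0.2],[0,0,0]]
    - [[0,2.3,0.2],[0,0,0]]
    - [[0,2.3,0.2],[0,0,0]]

```text
time_s: 11.5
ee_pos: [0.5745, 0.0699, 0.1283]
ee_rot: [-0.093, 1.57, 0.093]
contact_force: [-0.2, -0.2, -3.7]
opening: 0.0188
```

```bash
python3 - <<'E'
from h import *
o=observe(); print(o["ee_pos"],zyaw(),o["opening"])
chain((.5745,.0704,.13,.122),(.5745,.0704,.069,.122))
cv2.imwrite("pics/s4.png",cv2.resize(grab_frame("scene")[140:290,240:440],(800,600)))
E
```

```text
[0.57452987 0.06988969 0.12832309] 0.11861543824673108 0.018759936390982866
[-0.17, 0.05, 0.0] [-0.2, -0.1, 0.0] rows 0.0
[6.1, 0.0, 0.0] [0.0, 0.0, 0.0] rows 1.0
```

View pics/s4.png

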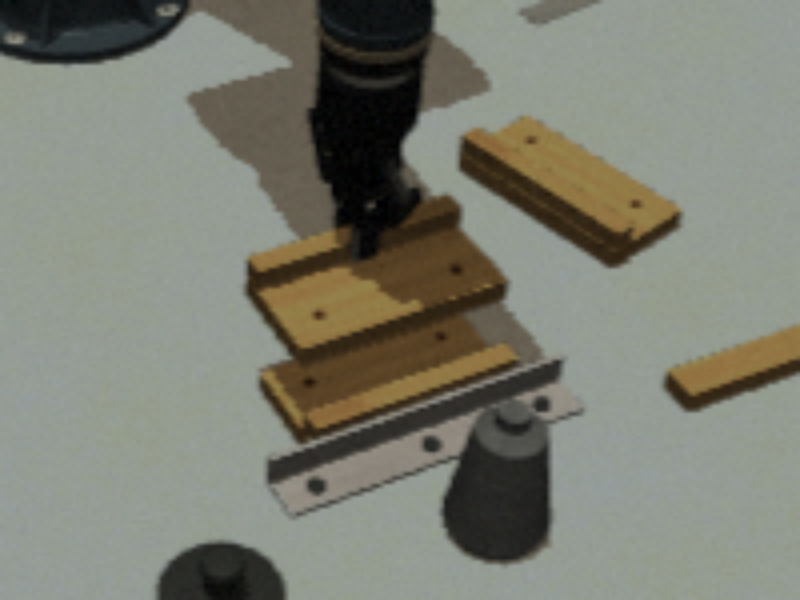

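The picture shows rail 2 held level over the first rail at (380,280), with its lip towards the robot and clear of the first rail's lip. I'm lowering it now.

Emit:
jog_arm:
  plan:
    - [[3,0,0],[-0.2,0,0]]
    - [[5,0,0],[-0.2,0,0]]
    - [[5.6,0,0],[-0.2,0,0]]
    - [[5.9,0,0],[-0.2,0,0]]
    - [[5.9,0,0],[-0.2,0,0]]

```text
time_s: 12.18
ee_pos: [0.5753, 0.0702, 0.0703]
ee_rot: [-0.096, 1.568, 0.096]
contact_force: [-0.2, 0.1, -3.3]
opening: 0.0187
```

Emit:
jog_arm:
  plan:
    - [[0.1,0,0],[0,0,0]]
    - [[0.1,0,0],[0,0,0]]

```text
time_s: 12.42
ee_pos: [0.5751, 0.0706, 0.0691]
ee_rot: [-0.096, 1.568, 0.096]
contact_force: [-0.6, 0.3, -3.6]
opening: 0.0183
```

Emit:
jog_arm:
  plan:
    - [[0.1,0,0],[0,0,0]]
    - [[0.1,0,0],[0,0,0]]

```text
time_s: 12.68
ee_pos: [0.575, 0.0706, 0.0678]
ee_rot: [-0.096, 1.568, 0.096]
contact_force: [0.7, -0.1, -2.8]
opening: 0.0188
```

Emit:
jog_arm:
  plan:
    - [[0.1,0,0],[0,0,0]]
    - [[0.1,0,0],[0,0,0]]

```text
time_s: 12.92
ee_pos: [0.5749, 0.0706, 0.0677]
ee_rot: [-0.096, 1.568, 0.096]
contact_force: [-3.9, 0.2, 7.1]
opening: 0.0182
```

Emit:
jog_arm:
  plan:
    - [[0,0,0],[0,0,0]]
    - [[0,0,0],[0,0,0]]
    - [[-0.5,0,0],[0,0,0]]
    - [[-5,0,0],[0,0,0]]
    - [[-10,0,0],[0,0,0]]
  grip: -1

```text
time_s: 13.55
ee_pos: [0.5744, 0.0704, 0.1676]
ee_rot: [-0.096, 1.57, 0.096]
contact_force: [1.2, 0.7, 0.6]
opening: 0.0856
```

```bash
python3 - <<'E'
from h import *
print(observe()["ee_pos"])
chain((.5,-.15,.2,.1),(.42,-.35,.2,.0615))
E
```

```text
[0.57442714 0.07044447 0.16758926]
[-3.23, -20.97, -10.09] [1.3, -0.1, -0.0] rows 3.8
[0.0, -19.1, -9.96] [2.2, 0.0, 0.0] rows 3.4
```

Emit:
jog_arm:
  plan:
    - [[-1,-5,-2.4],[1.3,0,0]]
    - [[-2,-10,-4.8],[1.3,0,0]]
    - [[-3.2,-15.5,-7.4],[1.3,0,0]]
    - [[-3.2,-21,-10.1],[1.3,0,0]]

```text
time_s: 14.05
ee_pos: [0.5002, -0.152, 0.2002]
ee_rot: [-0.079, 1.567, 0.078]
contact_force: [0.4, 0.2, 0.3]
opening: 0.0854
```

Emit:
jog_arm:
  plan:
    - [[0,-5,-2.6],[0.7,0,0]]
    - [[0,-10,-5.2],[1.4,0,0]]
    - [[0,-15,-7.8],[2.2,0,0]]
    - [[0,-19.1,-10],[2.2,0,0]]
    - [[0,-19.1,-10],[2.2,0,0]]

```text
time_s: 14.68
ee_pos: [0.4186, -0.3529, 0.1989]
ee_rot: [-0.045, 1.57, 0.045]
contact_force: [0.2, -0.2, -0.5]
opening: 0.0853
```

Emit:
jog_arm:
  plan:
    - [[0,0,0],[0,0,0]]
    - [[0,0,0],[0,0,0]]

```text
time_s: 14.92
ee_pos: [0.4203, -0.3493, 0.1989]
ee_rot: [-0.049, 1.57, 0.05]
contact_force: [-0.0, 1.5, 0.9]
opening: 0.0858
```

```bash
cat > look.py <<'E'
from h import *
import sys
def look(g,name):
    K,T=cam("wrist"); f=grab_frame("wrist"); vis=f.copy()
    px=np.round(proj(np.array([[g[0],g[1],.02]]),K,T)[0]).astype(int)
    m=comp(wood(f),px); m[300:]*=0
    r,e=fit(m,g,RAIL,K,T); print("wrist",px,np.round(r,4),round(e,3),"lip",np.round(r[:2]+.035*np.array([np.cos(r[2]),np.sin(r[2])]),4))
    c,_=cv2.findContours((sil(r,RAIL,K,T,0)>.5).astype(np.uint8),0,2); cv2.drawContours(vis,c,-1,(255,0,0),1)
    # pile from top: top rail fitted at height, rest judged from picture
    t=grab_frame("top")
    cv2.imwrite(f"pics/{name}.png",np.hstack([cv2.resize(vis,(400,300)),cv2.resize(t[115:235,165:275],(400,436))[:300]])); return r,t
def pilefit(t,p0,model,z0=0):
    K,T=cam("top"); px=np.round(proj(np.array([[p0[0],p0[1],z0+.02]]),K,T)[0]).astype(int)
    r,e=fit(comp(wood(t),px),p0,model,K,T,z0); print("pile",np.round(r,4),round(e,3)); return r
def stack(c): # models in first's frame, c = list of centres
    out=[]
    for i,x in enumerate([0]+c):
        s=-1 if i%2 else 1
        for b in RAIL: q=b*[s,s,1]+[x,0,.02*i]; out.append(q)
    return out
E
python3 - <<'E'
from look import *
o=observe(); print(o["ee_pos"],zyaw(),o["time_s"])
r,t=look([.399,-.306,.0615],"l5")
for c in(-.02,-.023,-.026,-.03,-.035): print(c); pilefit(t,[.6355,.0779,.12],stack([c]))
E
```

```text
[ 0.42026148 -0.34928337  0.19885742] 0.06274198989280083 14.925
wrist [258 146] [ 0.3993 -0.3041  0.057 ] 0.015 lip [ 0.4343 -0.3021]
-0.02
pile [0.6342 0.0778 0.1344] 0.057
-0.023
pile [0.6358 0.0781 0.1521] 0.079
-0.026
pile [0.6375 0.0782 0.1673] 0.103
-0.03
pile [0.6414 0.0787 0.1576] 0.138
-0.035
pile [0.6466 0.0798 0.1685] 0.181
```

View pics/l5.png

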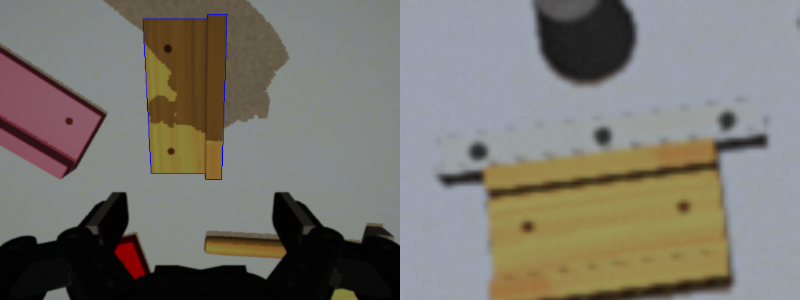

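```bash
python3 - <<'E'
from h import *
K,T=cam("top")
for d in pinpoint("top","cone"): print(d["conf"],world(d["at"],K,T,0))
K,T=cam("scene"); grab_frame("scene")
for d in pinpoint("scene","cone"): print(d["conf"],world(d["at"],K,T,0))
chain((.4343,-.3021,.047,.057))
E
```

```text
0.88 [0.77776689 0.09842529]
0.71 [0.78418362 0.0996954 ]
[15.18, 4.66, 1.7] [0.3, 0.0, -0.0] rows 2.6
```

Emit:
jog_arm:
  plan:
    - [[4,4.6,1.7],[0.3,0,0]]
    - [[8,4.6,1.7],[0.3,0,0]]
    - [[12,4.6,1.7],[0.3,0,0]]
    - [[15.2,4.6,1.7],[0.3,0,0]]
    - [[15.2,4.6,1.7],[0.3,0,0]]

```text
time_s: 15.8
ee_pos: [0.4327, -0.302, 0.045]
ee_rot: [-0.042, 1.574, 0.047]
contact_force: [0.6, -0.3, 0.9]
opening: 0.0854
```

Emit:
jog_arm:
  plan:
    - [[0,0,0],[0,0,0]]
    - [[0,0,0],[0,0,0]]
    - [[0,0,0],[0,0,0]]
    - [[0,0,0],[0,0,0]]
    - [[0,0,0],[0,0,0]]
  grip: 1

```text
time_s: 16.42
ee_pos: [0.4341, -0.3036, 0.0477]
ee_rot: [-0.045, 1.57, 0.043]
contact_force: [-2.5, 0.9, 7.1]
opening: 0.0184
```

```bash
python3 - <<'E'
from h import *
o=observe(); print(o["ee_pos"],zyaw())
chain((.4343,-.3021,.15,.057),(.5523,-.11,.15,.09),(.6702,.0827,.15,.122))
E
```

```text
[ 0.43405653 -0.3035873   0.04767394] 0.056009981133401165
[-10.23, 0.14, 0.04] [-0.1, 0.0, 0.0] rows 1.6
[0.0, 18.51, 12.88] [-1.9, 0.0, 0.0] rows 3.6
[0.0, 18.13, 13.47] [-1.8, 0.0, 0.0] rows 3.6
```

Emit:
jog_arm:
  plan:
    - [[-3,0,0],[0,0,0]]
    - [[-7,0,0],[0,0,0]]
    - [[-10.2,0,0],[0,0,0]]
    - [[-10.2,0.1,0],[0,0,0]]

```text
time_s: 16.92
ee_pos: [0.435, -0.3031, 0.1509]
ee_rot: [-0.046, 1.567, 0.042]
contact_force: [0.9, -0.1, -2.5]
opening: 0.0183
```

Emit:
jog_arm:
  plan:
    - [[0,3,2],[0,0,0]]
    - [[0,7.5,5.2],[-0.5,0,0]]
    - [[0,12,8.4],[-1,0,0]]
    - [[0,16,11.2],[-1.5,0,0]]
    - [[0,18.5,12.9],[-1.9,0,0]]

```text
time_s: 17.55
ee_pos: [0.5525, -0.1081, 0.1471]
ee_rot: [-0.071, 1.572, 0.072]
contact_force: [-0.7, -1.3, -2.4]
opening: 0.0188
```

Emit:
jog_arm:
  plan:
    - [[0,4.5,3.3],[-0.5,0,0]]
    - [[0,9,6.7],[-1,0,0]]
    - [[0,13.5,10],[-1.8,0,0]]
    - [[0,17,12.6],[-1.8,0,0]]
    - [[0,18.1,13.5],[-1.8,0,0]]

```text
time_s: 18.18
ee_pos: [0.6708, 0.0844, 0.1464]
ee_rot: [-0.097, 1.571, 0.097]
contact_force: [-0.7, -0.2, -3.6]
opening: 0.0188
```

Emit:
jog_arm:
  plan:
    - [[0,0,0],[0,0,0]]
    - [[0,0,0],[0,0,0]]

```text
time_s: 18.42
ee_pos: [0.6698, 0.0807, 0.1482]
ee_rot: [-0.094, 1.57, 0.094]
contact_force: [-0.6, -0.8, -3.3]
opening: 0.0184
```

```bash
python3 - <<'E'
from h import *
o=observe(); print(o["ee_pos"],zyaw(),o["opening"])
chain((.6702,.082,.09,.122))
cv2.imwrite("pics/s6.png",cv2.resize(grab_frame("scene")[140:290,240:440],(800,600)))
E
```

```text
[0.66976569 0.0806756  0.14818399] 0.11969016920115377 0.01843486964886855
[5.82, 0.13, 0.07] [-0.1, -0.1, 0.0] rows 0.9
```

View pics/s6.png

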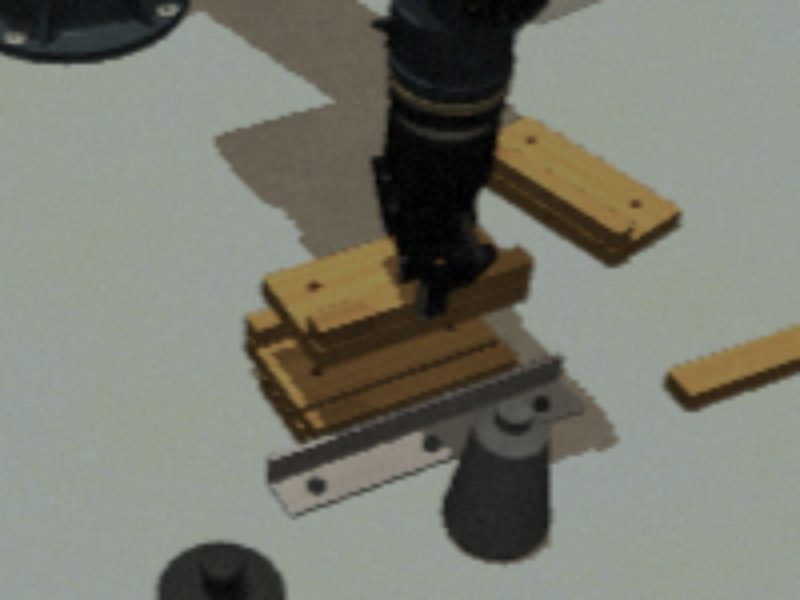

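Emit:
jog_arm:
  plan:
    - [[2.5,0.1,0.1],[-0.1,0,0]]
    - [[4.5,0.1,0.1],[-0.1,0,0]]
    - [[5.6,0.1,0.1],[-0.1,0,0]]
    - [[5.9,0.1,0.1],[-0.1,0,0]]
    - [[5.9,0.1,0.1],[-0.1,0,0]]

```text
time_s: 19.1
ee_pos: [0.6717, 0.0828, 0.0903]
ee_rot: [-0.096, 1.568, 0.096]
contact_force: [0.6, -0.0, -2.7]
opening: 0.0185
```

Emit:
jog_arm:
  plan:
    - [[0.1,0,0],[0,0,0]]
    - [[0.1,0,0],[0,0,0]]

```text
time_s: 19.35
ee_pos: [0.6718, 0.0831, 0.0892]
ee_rot: [-0.096, 1.568, 0.096]
contact_force: [0.0, -0.0, -2.8]
opening: 0.0187
```

Emit:
jog_arm:
  plan:
    - [[0.1,0,0],[0,0,0]]
    - [[0.1,0,0],[0,0,0]]

```text
time_s: 19.6
ee_pos: [0.6716, 0.0831, 0.0878]
ee_rot: [-0.096, 1.569, 0.096]
contact_force: [-0.1, 0.3, -1.5]
opening: 0.0185
```

Emit:
jog_arm:
  plan:
    - [[0.1,0,0],[0,0,0]]
    - [[0.1,0,0],[0,0,0]]

```text
time_s: 19.85
ee_pos: [0.6716, 0.0831, 0.0877]
ee_rot: [-0.096, 1.568, 0.096]
contact_force: [-2.5, 0.3, 4.9]
opening: 0.0186
```

Emit:
jog_arm:
  plan:
    - [[0,0,0],[0,0,0]]
    - [[0,0,0],[0,0,0]]
    - [[-0.5,0,0],[0,0,0]]
    - [[-5,0,0],[0,0,0]]
    - [[-10,0,0],[0,0,0]]
  grip: 0

```text
time_s: 20.48
ee_pos: [0.6711, 0.083, 0.1875]
ee_rot: [-0.096, 1.57, 0.096]
contact_force: [1.1, -0.1, 0.2]
opening: 0.0424
```

```bash
python3 - <<'E'
from h import *
o=observe();print(o["ee_pos"],o["contact_force"])
chain((.58,.2,.2,1.0),(.5,.345,.2,1.925))
E
```

```text
[0.67107526 0.08299548 0.18746637] [ 1.11551172 -0.11757293  0.21017051]
[-1.24, 12.73, -7.61] [-50.3, -0.1, -0.0] rows 4.7
[0.0, 14.57, 7.88] [-53.0, 0.0, 0.0] rows 5.0
```

Emit:
jog_arm:
  plan:
    - [[-1.2,2.5,-1.5],[-10.3,0,0]]
    - [[-1.2,5,-3],[-20.6,0,0]]
    - [[-1.2,7.6,-4.5],[-31,0,0]]
    - [[-1.2,10.2,-6],[-41,0,0]]
    - [[-1.2,12.7,-7.6],[-50.3,0,0]]
  grip: -1

```text
time_s: 21.1
ee_pos: [0.58, 0.2006, 0.1992]
ee_rot: [-0.784, 1.424, 0.784]
contact_force: [0.1, -0.2, 0.6]
opening: 0.0855
```

Emit:
jog_arm:
  plan:
    - [[0,3,1.6],[-10.6,0,0]]
    - [[0,6,3.2],[-21.2,0,0]]
    - [[0,9,4.8],[-31.8,0,0]]
    - [[0,12,6.4],[-42.4,0,0]]
    - [[0,14.6,7.9],[-53,0,0]]

```text
time_s: 21.72
ee_pos: [0.4997, 0.3462, 0.1993]
ee_rot: [-1.47, 1.016, 1.47]
contact_force: [-0.8, -0.8, -0.7]
opening: 0.0852
```

Emit:
jog_arm:
  plan:
    - [[0,0,0],[0,0,0]]
    - [[0,0,0],[0,0,0]]
    - [[0,0,0],[0,0,0]]

```text
time_s: 22.1
ee_pos: [0.5009, 0.3443, 0.1989]
ee_rot: [-1.464, 1.022, 1.463]
contact_force: [-0.4, 0.5, -0.5]
opening: 0.0853
```

```bash
python3 - <<'E'
from look import *
o=observe(); print(o["ee_pos"],zyaw(),o["time_s"])
r,t=look([.46,.328,-1.217],"l7")
E
```

```text
[0.50086158 0.34433888 0.1989009 ] 1.9228111509337207 22.1
wrist [278 145] [ 0.4598  0.3295 -1.1958] 0.016 lip [0.4726 0.2969]
```

View pics/l7.png

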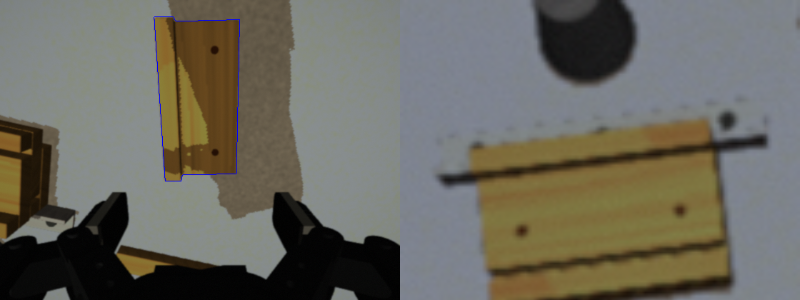

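```bash
python3 - <<'E'
from h import *
chain((.4726,.2969,.047,1.9458))
E
```

```text
[15.19, 4.29, -3.48] [-1.3, 0.0, 0.0] rows 2.6
```

Emit:
jog_arm:
  plan:
    - [[4,4.2,-3.5],[-1.3,0,0]]
    - [[8,4.2,-3.5],[-1.3,0,0]]
    - [[12,4.2,-3.5],[-1.3,0,0]]
    - [[15.2,4.2,-3.5],[-1.3,0,0]]
    - [[15.2,4.2,-3.5],[-1.3,0,0]]

```text
time_s: 22.82
ee_pos: [0.4719, 0.2964, 0.0449]
ee_rot: [-1.48, 1.012, 1.483]
contact_force: [-1.1, -0.2, -0.5]
opening: 0.0854
```

Emit:
jog_arm:
  plan:
    - [[0,0,0],[0,0,0]]
    - [[0,0,0],[0,0,0]]
    - [[0,0,0],[0,0,0]]
    - [[0,0,0],[0,0,0]]
    - [[0,0,0],[0,0,0]]
  grip: 1

```text
time_s: 23.45
ee_pos: [0.4737, 0.2979, 0.0478]
ee_rot: [-1.482, 1.005, 1.48]
contact_force: [-1.3, -1.3, 6.9]
opening: 0.018
```

```bash
python3 - <<'E'
from h import *
o=observe(); print(o["ee_pos"],zyaw())
chain((.4726,.2969,.19,1.9458),(.48,.25,.2,1.1),(.5759,.0706,.19,.35),(.5759,.0706,.17,.122))
E
```

```text
[0.47368443 0.29788703 0.04782945] 1.947994668416949
[-14.22, 0.11, -0.05] [0.1, -0.0, 0.1] rows 2.3
[-1.0, 1.03, -4.64] [48.5, 0.0, 0.0] rows 4.5
[1.0, -16.68, -11.64] [43.0, 0.0, 0.0] rows 4.0
[2.0, 0.0, 0.0] [13.1, 0.0, 0.0] rows 1.2
```

Emit:
jog_arm:
  plan:
    - [[-3,0,0],[0,0,0]]
    - [[-8,0,0],[0,0,0]]
    - [[-13,0,0],[0,0,0]]
    - [[-14.2,0,0],[0,0,0]]
    - [[-14.2,0.1,0],[0,0,0]]

```text
time_s: 24.08
ee_pos: [0.4722, 0.2974, 0.1889]
ee_rot: [-1.482, 1.006, 1.481]
contact_force: [0.4, 0.4, -3.1]
opening: 0.0186
```

Emit:
jog_arm:
  plan:
    - [[-0.2,0.2,-1],[9,0,0]]
    - [[-0.5,0.5,-2],[19,0,0]]
    - [[-1,0.7,-3],[29,0,0]]
    - [[-1,1,-4],[39,0,0]]
    - [[-1,1,-4.6],[48.5,0,0]]

```text
time_s: 24.7
ee_pos: [0.4788, 0.2499, 0.1964]
ee_rot: [-0.853, 1.401, 0.853]
contact_force: [-0.8, -0.2, -2.9]
opening: 0.0184
```

Emit:
jog_arm:
  plan:
    - [[0,-3.3,-2.3],[9,0,0]]
    - [[0,-6.7,-4.6],[18,0,0]]
    - [[0.5,-10,-7],[27,0,0]]
    - [[1,-13.5,-9.4],[36,0,0]]
    - [[1,-16.7,-11.6],[43,0,0]]

```text
time_s: 25.32
ee_pos: [0.5755, 0.0704, 0.1858]
ee_rot: [-0.272, 1.558, 0.272]
contact_force: [0.5, 0.6, -2.4]
opening: 0.0186
```

Emit:
jog_arm:
  plan:
    - [[0,0,0],[6,0,0]]
    - [[1,0,0],[13,0,0]]
    - [[2,0,0],[13,0,0]]
    - [[2,0,0],[13,0,0]]
    - [[2,0,0],[13,0,0]]

```text
time_s: 25.95
ee_pos: [0.5761, 0.0721, 0.1684]
ee_rot: [-0.099, 1.569, 0.099]
contact_force: [0.5, -0.5, -2.1]
opening: 0.0187
```

```bash
python3 - <<'E'
from h import *
o=observe(); print(o["ee_pos"],zyaw(),o["opening"])
chain((.5759,.0703,.11,.122))
cv2.imwrite("pics/s8.png",cv2.resize(grab_frame("scene")[140:290,240:440],(800,600)))
E
```

```text
[0.57614622 0.07210972 0.16844314] 0.12600378072932697 0.01871642401884504
[5.84, -0.18, -0.04] [0.2, -0.0, -0.0] rows 0.9
```

View pics/s8.png

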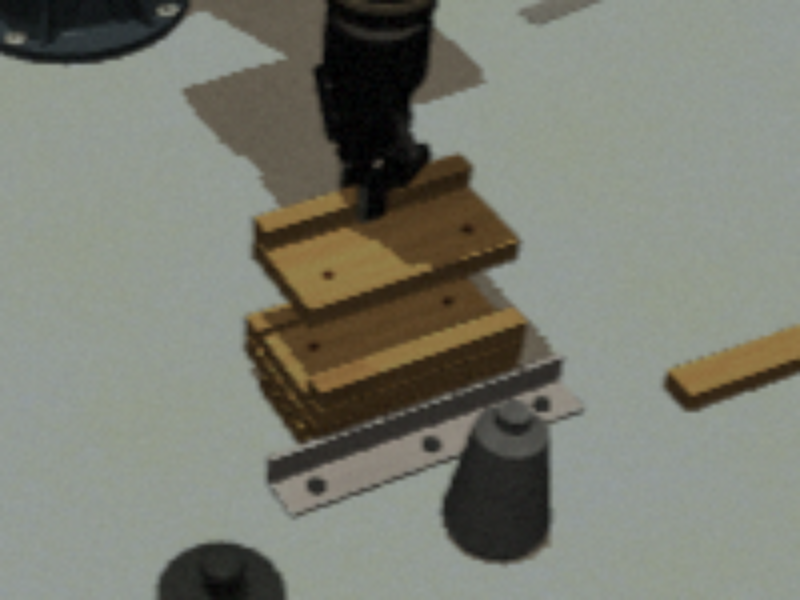

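The pile lies level and rail 4 is held over it at (390,240), correctly turned. I'm lowering it now.

Emit:
jog_arm:
  plan:
    - [[2.5,-0.2,0],[0.2,0,0]]
    - [[4.5,-0.2,0],[0.2,0,0]]
    - [[5.6,-0.2,0],[0.2,0,0]]
    - [[5.9,-0.2,0],[0.2,0,0]]
    - [[5.9,-0.2,0],[0.2,0,0]]

```text
time_s: 26.62
ee_pos: [0.5769, 0.0701, 0.1103]
ee_rot: [-0.095, 1.568, 0.095]
contact_force: [0.4, 0.3, -2.4]
opening: 0.0187
```

Emit:
jog_arm:
  plan:
    - [[0.1,0,0],[0,0,0]]
    - [[0.1,0,0],[0,0,0]]

```text
time_s: 26.88
ee_pos: [0.5768, 0.07, 0.1092]
ee_rot: [-0.095, 1.568, 0.095]
contact_force: [0.1, -0.1, -2.8]
opening: 0.0187
```

Emit:
jog_arm:
  plan:
    - [[0.1,0,0],[0,0,0]]
    - [[0.1,0,0],[0,0,0]]

```text
time_s: 27.12
ee_pos: [0.5767, 0.07, 0.1079]
ee_rot: [-0.095, 1.568, 0.095]
contact_force: [-0.6, 0.7, -2.3]
opening: 0.0185
```

Emit:
jog_arm:
  plan:
    - [[0.1,0,0],[0,0,0]]
    - [[0.1,0,0],[0,0,0]]

```text
time_s: 27.38
ee_pos: [0.5767, 0.07, 0.1078]
ee_rot: [-0.095, 1.568, 0.095]
contact_force: [-2.9, -0.2, 7.9]
opening: 0.0187
```

Emit:
jog_arm:
  plan:
    - [[0,0,0],[0,0,0]]
    - [[0,0,0],[0,0,0]]
    - [[-0.5,0,0],[0,0,0]]
    - [[-5,0,0],[0,0,0]]
    - [[-10,0,0],[0,0,0]]
  grip: 0

```text
time_s: 28.0
ee_pos: [0.5761, 0.0699, 0.2076]
ee_rot: [-0.095, 1.57, 0.095]
contact_force: [1.4, 0.4, -0.2]
opening: 0.0426
```

Emit:
jog_arm:
  plan:
    - [[0,-5,-2],[0,0,0]]
    - [[0,-10,-5],[0,0,0]]
    - [[0,-15,-8],[0,0,0]]
    - [[0,-20,-10],[0,0,0]]
    - [[0,-20,-10],[0,0,0]]

```text
time_s: 28.62
ee_pos: [0.5004, -0.1437, 0.2072]
ee_rot: [-0.092, 1.569, 0.091]
contact_force: [0.6, 0.3, 0.1]
opening: 0.0429
```

```bash
python3 - <<'E'
from h import *
t=grab_frame("top"); s=grab_frame("scene"); print(observe()["ee_pos"],observe()["time_s"])
cv2.imwrite("pics/end.png",np.hstack([cv2.resize(s[170:290,270:390],(400,400)),cv2.resize(t[115:225,165:275],(400,400))]))
E
```

```text
[ 0.50135298 -0.14105584  0.20702907] 28.725
```

```bash
python3 - <<'E'
from look import *
for n in("top","scene"):
    f=grab_frame(n); K,T=cam(n); g=[.6355,.0779,.122]
    px=np.round(proj(np.array([[.61,.075,.08]]),K,T)[0]).astype(int)
    h=cv2.cvtColor(f,cv2.COLOR_BGR2HSV); w=((h[...,0]>8)&(h[...,0]<35)&(h[...,1]>75)).astype(np.uint8)
    m=comp(w,px); r,e=fit(m,g,stack([-.025,.0015,-.0235]),K,T); print(n,m.sum(),np.round(r,4),round(e,3))
    for l,z in(("rail_first_mid",.08),("rail_a_lip",.09),("rail_first_lip",.09)):
        print(l,[(np.round(world(d["at"],K,T,z),3).tolist(),round(d["conf"],2)) for d in pinpoint(n,l) if np.hypot(*(world(d["at"],K,T,z)-g[:2]))<.12])
E
```

```text
top 3122 [0.635  0.0784 0.1283] 0.045
rail_first_mid []
rail_a_lip [([0.57, 0.062], 0.87)]
rail_first_lip []
scene 2586 [0.6306 0.0788 0.1527] 0.149
rail_first_mid [([0.667, 0.05], 0.27)]
rail_a_lip [([0.58, 0.068], 0.55)]
rail_first_lip [([0.668, 0.057], 0.63)]
```

```bash
python3 -c "
from rig import *
print(sign_off())"
```

```text
the job is handed in; nothing more can be done
None
```

I made up the bundle and handed it in at about 29 s of robot time. I slid the first rail flush against the stop with the open fingers, pressing it home at about 19 N. I then pinched the other three beech rails by the lip and stacked them on it, with lips on alternate sides.

**Checks that agreed:**
- **Heights:** the three rails touched down with the gripper at 67.7, 87.7 and 107.8 mm, the 20 mm steps expected. Each was lowered until the force showed contact.
- **Position:** with the robot clear, the top-camera fit of the whole pile puts the first rail at (0.635, 0.078). It is turned 0.128 rad, against 0.127 for the stop.
- **Top rail:** the network found a lip within about 1 cm of where I set the last rail down.
- **Gaps:** I aimed for about 5 mm between each leaf and the lip below. The pictures showed narrow gaps for the second and third rails.

**Checks that were weak or missing:**
- The scene-camera fit was poor (15% mismatch, angle 0.153 rad). I put that down to shaded sides, but did not confirm it.
- I had used up the 12 pictures, so I never saw the finished pile. The last rail's gap and the level of the pile rest on the numbers above.
- I did not measure the batten, cone, weight or hammer again at the end. The arm did not go near the batten, weight or hammer. It passed close to the cone, with no sign of contact in the force readings.

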